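Put the tea tin away and latch the caddy gate

TASK

Stand the red tea tin upright on the cork coaster inside the wooden tea caddy and let go of it. Then push the caddy's gate closed until its spring latch snaps into the catch and the gate stays shut by itself, without slamming the gate or forcing it hard against its stop. Set the tin down rather than dropping it, and leave the other things on the counter where they are.

Things in the scene. Friction and masses are not known exactly. Their poses are not given: they have to be found in the camera images.
- red_tin_mid (a point): Red round tea tin with a steel lid, 58 mm diameter, 115 mm tall, 0.2 to 0.42 kg, standing on the counter. The point is its centre, half-way up; z is its upright axis. Grip it in the upper part, about 25 mm above this point, so that the gripper stays clear of the caddy and the blue tin.
- coaster_top (a point): Centre of the top of a flat cork coaster, 68 mm diameter and 3 mm thick, fixed on the caddy's floor; its top is 11 mm above the counter. It lies in the left or in the right half of the caddy. The red tin belongs on it, upright and about centred.
- caddy: Open-topped wooden tea caddy, fixed, 150 mm deep (x), 200 mm wide (y); 8 mm walls 80 mm tall at left, right and far side, floor 8 mm. Origin: centre of its underside; x points into it, away from the gate, y to the hinge side, z up. Standing places: 45 mm left and right of the middle, 10 mm beyond the origin. A tin there has 30 mm free behind it and 30 or more before it, 18 to the side wall, 32 to the other tin.
- gate (a joint): Opening angle of the wooden front gate (rad): grows as it swings out to the robot (clockwise from above); at 0 it is parallel to the caddy's y axis. The catch is adjustable: latched angle anywhere from -0.06 to +0.06, not known beforehand, so feel for it. Let go too early, a sprung pin pushes the gate back out beyond 0.11; latched, it stays below 0.07. While open it stays where it is left.
- gate_push (a point): Centre of the steel push plate (44 mm wide, 50 mm tall) on the gate's outer face, 130 mm from the hinge axis, 45 mm above the counter. -x points out of the outer face, y to the hinge, z up. Push here towards +x with closed fingertips pointing down. Gate: 158 mm wide, 18 mm thick, top 78 mm above the counter.
- gate_edge (a point): Root of the brass spring tongue at the gate's free edge, 164 mm from the hinge; it sticks out 18 mm along -y, its inner (+x) face sloped. It must ride over the steel strike on the caddy's right side and snap in behind it: the resistance climbs over the last 15 mm or so, then drops clearly; within the next 4 mm a firm stop follows, where the force climbs steeply.
- gate_hinge (a point): Point on the gate's vertical hinge axis, 45 mm above the counter, in the middle of the gate's thickness (10 mm behind the push plate's face); axes as gate_push. Pushing at the plate takes 2 to 4 N over the last 30 mm (sprung pin), then 5 to 9 N as the tongue rides over the strike, more if pushed nearer the hinge. Keep the push below 16 N.
- blue_tin_mid (a point): Blue tin of the same size as the red one, standing loose in the caddy's other half; the point is its centre, half-way up. To stay where it is.
- bowl0: Part of the clutter, to be left where it stands; origin at the centre of its underside. White bowl turned upside down on the steel tray, 104 mm diameter, 56 mm tall.
- bowl1: Part of the clutter, to be left where it stands; origin at the centre of its underside. White bowl turned upside down on the steel tray, 104 mm diameter, 56 mm tall.
- glass0: Part of the clutter, to be left where it stands; origin at the centre of its underside. Upturned tumbler, 68 mm diameter, 98 mm tall.
- glass1: Part of the clutter, to be left where it stands; origin at the centre of its underside. Upturned tumbler, 68 mm diameter, 98 mm tall.
- shaker0: Part of the clutter, to be left where it stands; origin at the centre of its underside. White salt shaker, 38 mm diameter, 75 mm tall.
- shaker1: Part of the clutter, to be left where it stands; origin at the centre of its underside. Black pepper shaker, 38 mm diameter, 75 mm tall.
- red_tin: The same red tin; origin at the centre of its underside, z up.

How it is judged:
On the way, in this order (a step that is already met when the one before it is completed fails the run):
1. the red tin stands upright on the coaster, let go, while the gate is still open (horizontal distance between red_tin_mid and coaster_top below 0.018 m and height (world z) of red_tin_mid below 0.0735 m and angle between red_tin_mid's own z axis and vertical below 0.12 rad and contact force between the fingers and red_tin below 0.2 N and value of joint gate above 0.3 rad), for 0.2 s.
2. the gate is pushed in to its latch (value of joint gate below 0.075 rad), for 0.1 s.
At the end, for the whole second after the job is handed in: the gate stays latched by itself (joint below 0.075 rad, at rest) and the red tin stands upright (within 0.12 rad), at rest, on the coaster (within 18 mm of its centre) (horizontal distance between red_tin_mid and coaster_top below 0.018 m and height (world z) of red_tin_mid below 0.0735 m and angle between red_tin_mid's own z axis and vertical below 0.12 rad and value of joint gate between -0.09 and 0.075 rad and velocity of joint gate between -0.05 and 0.05 rad/s and linear speed of red_tin below 0.02 m/s); the robot touches nothing.
It fails at once if the gate is pressed with more than 16 N (contact force between any of the fingers, the arm and gate above 16 N).
It fails at once if the gate is slammed (it closes faster than 1.5 rad/s over the last 0.2 rad) (value of joint gate below 0.2 rad and velocity of joint gate below -1.5 rad/s).
It fails at once if the red tin is dropped (falls loose at more than 0.45 m/s) (contact force between the fingers and red_tin below 0.1 N and linear speed of red_tin above 0.45 m/s).
It fails at once if another thing on the counter is moved by more than 20 mm or tipped over (distance of any of blue_tin_mid, bowl0, bowl1, glass0, glass1, shaker0, shaker1 from where it was at the start of the episode above 0.02 m or angle between any of blue_tin_mid, bowl0, bowl1, glass0, glass1, shaker0, shaker1's own z axis and vertical above 0.35 rad).
It also fails if it takes over 72 s, if anything falls off the work surface, if the arm or the gripper's body presses on something with over 40 N, if the wrist force passes 120 N, or if a joint passes its speed limit or range.

ROBOT

A 6-joint arm with a two-finger parallel gripper is mounted at the origin on the work surface. World frame = base frame: x ahead of the robot, y to its left, z up, the work surface at z = 0. Lengths are in m, angles in rad, forces in N, time in s.
With the tool pointing down it reaches from about 0.325 to 0.775 m from the base axis. Payload 9.3 kg.
Tool frame: the origin (TCP) lies at the very end of the fingers, on their centre line; the grasp point (between the pads) lies 19 mm behind it (bot.pinch_z is the distance from the TCP to the grasp point, in m); z points along the fingers, x is the direction in which the jaws open and shut, and the axes are right-handed (so a half turn about z gives the same grasp; the last joint's range is limited). The gripper opens to 85 mm and grips with 20 to 120 N. Pads are 22 mm wide; open, the fingers measure 114 mm over their backs; the gripper's body (76 mm by 85 mm) begins 54 mm behind the grasp point. The pads swing forward as they close: fully open they stand 13 mm farther back than shut.
Start: joints at [0.993, 0.259, 0.021, 1.334, 0, 1.418], TCP at [0.227, 0.501, 0.231] pointing down, gripper open.
Joint ranges: [-3.04, 3.04], [-0.91, 1.82], [-1.04, 1.36], [-1.92, 1.95], [-1.52, 1.45], [-3.14, 3.14]. Speed limits (rad/s): [2.22, 2.22, 2.79, 3.14, 3.14, 3.14].

INTERFACE

Orientations are given as a 3x3 rotation matrix whose columns are the frame's x, y, z axes.
In Python, from workcell import bot gives the robot as it stands. The module is installed in compiled form; this text tells all that it offers.
- The arm moves only by the tool apply_moves, never from a script. Its argument "rows" is a list of rows, each an object with "xyz": the shift along the tool's x, y, z in mm, a list of three; "dr": the turn, a rotation vector about the tool's x, y, z in degrees, a list of three; "hand": the opening, from 0 (shut) to 1 (fully open). In form: [{"xyz": [dx, dy, dz], "dr": [wx, wy, wz], "hand": hand}, ...]. A call has exactly 5 rows; each row shifts and turns the commanded pose from where the row before left it, along the tool's axes as they then stand; what a row does not reach is not made up. A row lasts 1/8 s, in which the tool goes at most 62.5 mm and 10.7 degrees, less where a joint would pass 70% of its speed; a pose out of reach is approached as far as the arm can. A call with a gripper value outside its range is refused whole. The fingers move at their own pace and stop on an object; "newtons" is the grip in N (left out, the last holds). Time passes only in rows, so rows that do not move let the fingers close, or fill a call up. It gives the time, the measured TCP pose, the force and the opening at its end, in the units of the state.
- bot.get_obs(): the state, without advancing time (a new reading comes with each control period).
- bot.read_camera(name): name is "scene" or "top" or "wrist"; returns the picture (420x560x3 uint8, red, green, blue); there is no depth.
- bot.camera_params(name): a dict with "camera_matrix" (3x3 intrinsics, pixels), "rvec" (rotation vector, rad) and "tvec" (3), from world to camera coordinates, as OpenCV has them. Camera axes: x right, y down, z forward; pixel columns grow to the right and rows downward; lengths in m; the calibration is good to about 2 mm. A picture is of the moment at which its call begins: read the wrist's pose just before it. camera_params takes no time and is no camera call; for the wrist camera it gives the pose at the moment of the call.
- bot.hand_in(): hands the job in, once; it reports no verdict.
The state is a dict: "t": time; "joint_pos": joint angles; "dq": joint speeds; "effort": joint torques, N m; "tool_pos": TCP position; "tool_rot": TCP orientation; "ft_force": force on the tool from outside, world axes, zero at the start; "ft_torque": the same for the moment, N m; "width": finger opening in m.
Only numpy, scipy, OpenCV 4.12 (cv2) and the standard library are available. Lean on these libraries where they do the work, as an engineer would, in place of code of your own. Each camera call takes 0.05 s, during which the arm holds its last target. There are 200 camera calls.

## Working session

There is one attempt and no reset: what is moved stays moved. The work goes in short steps, Python scripts to look and compute and a tool call to move; the robot and the scene stay as the last step left them, time stands still between calls to the robot, and variables do not carry over. Pictures are saved under pics/ and viewed, about 8 in all and at most 12, crops included, and the job is handed in when it is done.

Besides the shell and the picture viewer there is one more tool, called as name(argument=value, ...) on one line, values as JSON. apply_moves: Moves the arm, as the interface text tells. Its arguments: {"type":"object","properties":{"rows":{"type":"array"},"newtons":{"type":"number"}},"required":["rows"]}

```bash
mkdir -p pics
cat > h.py <<'E'
import numpy as np, cv2
from workcell import bot
def cam(n):
    p=bot.camera_params(n); R=cv2.Rodrigues(np.array(p['rvec'],float))[0]
    return np.array(p['camera_matrix'],float),R,np.array(p['tvec'],float).ravel()
def ray(c,uv,z):
    K,R,t=c; d=R.T@np.linalg.solve(K,np.array([uv[0],uv[1],1.])); o=-R.T@t
    return o+d*(z-o[2])/d[2]
def proj(c,P):
    K,R,t=c; q=K@(R@np.array(P,float)+t); return q[:2]/q[2]
def shot(n,f):
    im=bot.read_camera(n); cv2.imwrite(f'pics/{f}.png',im[:,:,::-1]); return im
E
python3 - <<'E'
from h import *
o=bot.get_obs(); print({k:np.round(o[k],3) for k in o}, bot.pinch_z)
a=shot('top','top0'); b=shot('scene','scene0')
cv2.imwrite('pics/top0big.png',cv2.resize(a[:,:,::-1],(800,600),interpolation=cv2.INTER_CUBIC))
for n in('top','scene'):
    c=cam(n); print(n,c[0].round(1).tolist(),(-c[1].T@c[2]).round(3),c[1].round(2).tolist())
E
```

```text
{'t': np.float64(0.0), 'joint_pos': array([0.993, 0.259, 0.021, 1.334, 0.   , 1.418]), 'dq': array([-0.001,  0.001,  0.002, -0.   ,  0.001,  0.   ]), 'effort': array([ 1.0000e-03, -5.5564e+01,  3.4453e+01,  1.4000e-02, -0.0000e+00,
        0.0000e+00]), 'tool_pos': array([0.227, 0.501, 0.231]), 'tool_rot': array([[ 0.412,  0.911, -0.001],
       [ 0.911, -0.412, -0.001],
       [-0.001, -0.   , -1.   ]]), 'ft_force': array([-0.202,  0.008,  0.427]), 'ft_torque': array([-0.032,  0.011, -0.047]), 'width': np.float64(0.085)} 0.0187
top [[398.8, 0.0, 278.1], [0.0, 398.8, 210.4], [0.0, 0.0, 1.0]] [ 0.347 -0.047  1.132] [[0.03, -1.0, 0.0], [-0.98, -0.03, -0.18], [0.18, 0.0, -0.98]]
scene [[466.8, 0.0, 285.0], [0.0, 466.8, 200.6], [0.0, 0.0, 1.0]] [1.436 0.307 0.886] [[-0.37, 0.93, -0.01], [0.61, 0.23, -0.76], [-0.7, -0.28, -0.65]]
```

View pics/top0big.png

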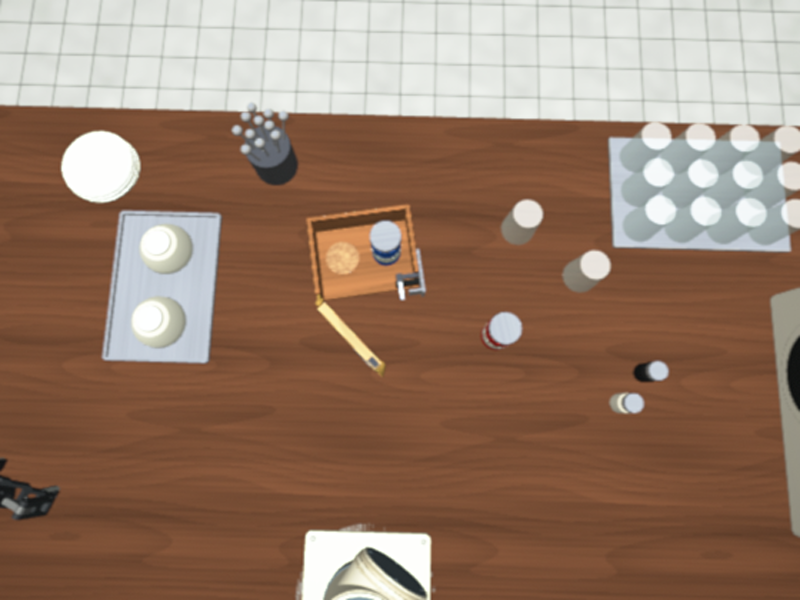

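View pics/scene0.png

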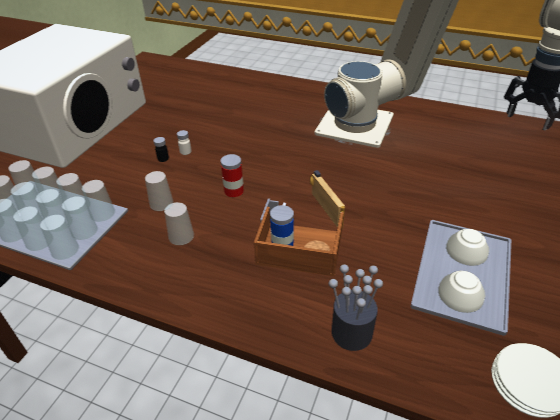

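The top view shows the red lid at (506,329), blue lid at (385,236), and coaster at (342,258), in the 800x600 picture. The gate swings out from its hinge near (321,301) to (380,370). The coaster is in the left half. The scene view agrees.

Run:
```python
from h import *
im=cv2.imread('pics/top0.png'); c=cam('top'); hsv=cv2.cvtColor(im,cv2.COLOR_BGR2HSV)
def blob(m,uv,r=25):
    m=m.astype(np.uint8); w=np.zeros_like(m); cv2.circle(w,tuple(int(v) for v in uv),r,1,-1); m&=w
    n,l,s,ce=cv2.connectedComponentsWithStats(m); i=1+np.argmax(s[1:,4]); 
    k=max(cv2.findContours((l==i).astype(np.uint8),0,1)[0],key=cv2.contourArea)
    return ce[i],s[i],cv2.minEnclosingCircle(k),cv2.minAreaRect(k)
H,S,V=[hsv[:,:,i].astype(int) for i in range(3)]
for n,m,uv,z in [('red',(S<60)&(V>130),(354,230),.115),('blue',(S<60)&(V>130),(269.5,165),.126-.003),('coaster',(H>8)&(V>205)&(S<140),(239.4,180.6),.011)]:
    ce,s,mc,_=blob(m,uv,20); print(n,ce,s,mc,ray(c,ce,z).round(4),ray(c,mc[0],z).round(4), hsv[int(uv[1]),int(uv[0])])
for n,uv,z in [('FLout',(307,219),.08),('FRout',(409,206),.08),('hinge',(321,302),.078),('gatefree',(381,370),.078),('nearleft floor',(327,300),.008)]:
    print(n,ray(c,np.array(uv)*.7,z).round(4))
big=cv2.resize(im[130:275,200:380],None,fx=4.4,fy=4.1,interpolation=cv2.INTER_CUBIC); cv2.imwrite('pics/crop.png',big)
```

```text
red [353.53846154 229.23310023] [342 218  24  24 429] ((353.3333435058594, 229.3333282470703), 11.78520393371582) [ 0.491  -0.2376  0.115 ] [ 0.4907 -0.2371  0.115 ] [106  20 221]
blue [269.22597403 164.97142857] [259 154  22  22 385] ((268.1764831542969, 165.8235321044922), 12.290836334228516) [ 0.6541 -0.0159  0.123 ] [ 0.6517 -0.0132  0.123 ] [105  18 222]
coaster [239.32876712 180.01826484] [228 169  24  23 438] ((239.4963836669922, 180.26895141601562), 11.959165573120117) [0.6405 0.0728 0.011 ] [0.6398 0.0723 0.011 ] [ 16 111 235]
FLout [0.6965 0.1361 0.08  ]
FRout [ 0.7281 -0.0599  0.08  ]
hinge [0.5351 0.101  0.078 ]
gatefree [ 0.4111 -0.0159  0.078 ]
nearleft floor [0.552 0.099 0.008]
```

View pics/crop.png

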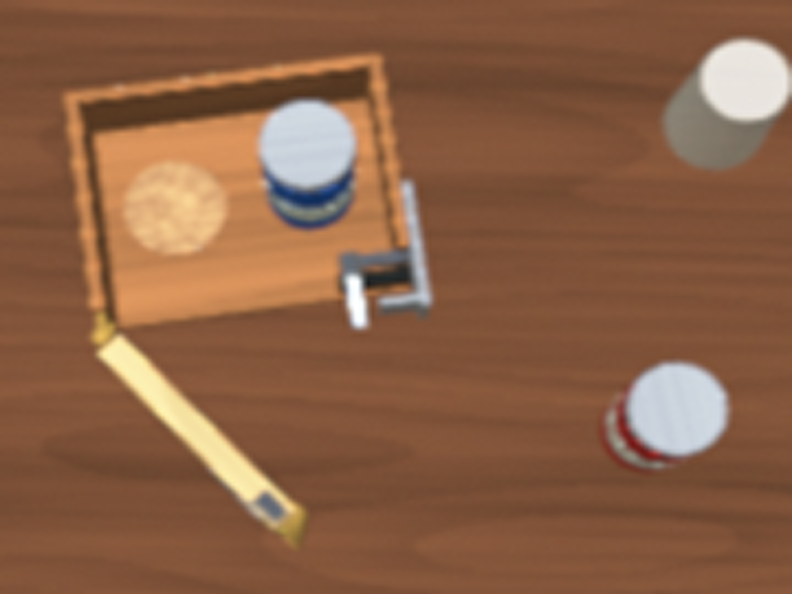

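Positions are consistent: coaster to blue tin measures 90 mm, as expected. The caddy is yawed about 9° and the gate is open about 0.97 rad. I'll go above the red tin now.

apply_moves(rows=[{"xyz": [-37.6, 36.3, 0], "dr": [0, 0, 0], "hand": 1}, {"xyz": [-37.6, 36.3, 0], "dr": [0, 0, 0], "hand": 1}, {"xyz": [-37.6, 36.3, 0], "dr": [0, 0, 0], "hand": 1}, {"xyz": [-37.6, 36.3, 0], "dr": [0, 0, 0], "hand": 1}, {"xyz": [-37.6, 36.3, 0], "dr": [0, 0, 0], "hand": 1}])

```text
t: 0.72
tool_pos: [0.3147, 0.2535, 0.2311]
tool_rot: [[0.412, 0.911, -0.0], [0.911, -0.412, -0.0], [-0.0, -0.0, -1.0]]
ft_force: [1.4, 1.4, 0.4]
width: 0.0855
```

apply_moves(rows=[{"xyz": [-37.6, 36.3, 0], "dr": [0, 0, 0], "hand": 1}, {"xyz": [-37.6, 36.3, 0], "dr": [0, 0, 0], "hand": 1}, {"xyz": [-37.6, 36.3, 0], "dr": [0, 0, 0], "hand": 1}, {"xyz": [-37.6, 36.3, 0], "dr": [0, 0, 0], "hand": 1}, {"xyz": [-37.6, 36.3, 0], "dr": [0, 0, 0], "hand": 1}])

```text
t: 1.35
tool_pos: [0.4026, 0.0072, 0.2312]
tool_rot: [[0.412, 0.911, 0.0], [0.911, -0.412, 0.0], [0.0, 0.0, -1.0]]
ft_force: [1.3, 0.5, -0.5]
width: 0.0855
```

apply_moves(rows=[{"xyz": [-37.6, 36.3, 0], "dr": [0, 0, 0], "hand": 1}, {"xyz": [-37.6, 36.3, 0], "dr": [0, 0, 0], "hand": 1}, {"xyz": [-37.6, 36.3, 0], "dr": [0, 0, 0], "hand": 1}, {"xyz": [-37.6, 36.3, 0], "dr": [0, 0, 0], "hand": 1}, {"xyz": [-37.6, 36.3, 0], "dr": [0, 0, 0], "hand": 1}])

```text
t: 1.98
tool_pos: [0.4905, -0.2389, 0.231]
tool_rot: [[0.412, 0.911, -0.0], [0.911, -0.412, 0.0], [0.0, -0.0, -1.0]]
ft_force: [0.9, 0.7, 1.4]
width: 0.0854
```

apply_moves(rows=[{"xyz": [0, 0, 0], "dr": [0, 0, 10.6], "hand": 1}, {"xyz": [0, 0, 0], "dr": [0, 0, 10.6], "hand": 1}, {"xyz": [0, 0, 0], "dr": [0, 0, 10.6], "hand": 1}, {"xyz": [0, 0, 0], "dr": [0, 0, 10.6], "hand": 1}, {"xyz": [0, 0, 0], "dr": [0, 0, 10.6], "hand": 1}])

```text
t: 2.6
tool_pos: [0.4902, -0.2371, 0.2309]
tool_rot: [[0.977, 0.213, -0.001], [0.213, -0.977, 0.0], [-0.001, -0.001, -1.0]]
ft_force: [-0.6, -0.0, -0.1]
width: 0.0854
```

Run:
```python
from h import *
c=cam('wrist'); im=shot('wrist','w1'); print((-c[1].T@c[2]).round(3), 'pred lid',proj(c,[.491,-.2375,.115]))
h=cv2.cvtColor(im,cv2.COLOR_RGB2HSV); m=((h[:,:,1]<60)&(h[:,:,2]>130)).astype(np.uint8)
n,l,s,ce=cv2.connectedComponentsWithStats(m)
for i in range(1,n):
    if s[i,4]>800: print(s[i],ce[i],ray(c,ce[i],.115).round(4))
```

```text
[ 0.477 -0.17   0.374] pred lid [279.05136319 203.03712319]
[ 412    0  111   38 1021] [460.25954946  28.33888345] [ 0.5827 -0.0954  0.115 ]
[ 244  165   77   75 4523] [281.94782224 201.88613752] [ 0.4929 -0.2362  0.115 ]
[ 450  230  105  101 4030] [513.48014888 286.88461538] [ 0.6891 -0.2655  0.115 ]
[ 343  311   50   73 2110] [367.68151659 344.33744076] [ 0.5897 -0.3416  0.115 ]
```

View pics/w1.png

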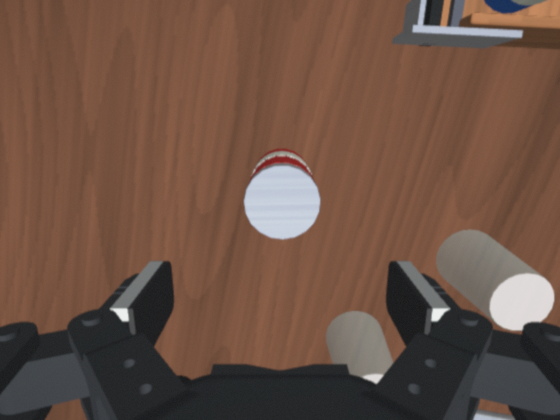

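The lid is at pixel (282,202), which gives (0.493,-0.236) and matches the top view. The approach is clear, so I'll descend and grip.

apply_moves(rows=[{"xyz": [2, 0, 33], "dr": [0, 0, 3], "hand": 1}, {"xyz": [0, 0, 33], "dr": [0, 0, 0], "hand": 1}, {"xyz": [0, 0, 33], "dr": [0, 0, 0], "hand": 1}, {"xyz": [0, 0, 33], "dr": [0, 0, 0], "hand": 1}, {"xyz": [0, 0, 33], "dr": [0, 0, 0], "hand": 1}])

```text
t: 3.28
tool_pos: [0.4921, -0.2366, 0.0651]
tool_rot: [[0.985, 0.171, -0.0], [0.171, -0.985, 0.0], [-0.0, -0.0, -1.0]]
ft_force: [-0.4, -0.8, 0.1]
width: 0.0851
```

apply_moves(rows=[{"xyz": [0, 0, 0], "dr": [0, 0, 0], "hand": 0.7}, {"xyz": [0, 0, 0], "dr": [0, 0, 0], "hand": 0.6}, {"xyz": [0, 0, 0], "dr": [0, 0, 0], "hand": 0.5}, {"xyz": [0, 0, 0], "dr": [0, 0, 0], "hand": 0.4}, {"xyz": [0, 0, 0], "dr": [0, 0, 0], "hand": 0.4}], newtons=40)

```text
t: 3.9
tool_pos: [0.4925, -0.2368, 0.0668]
tool_rot: [[0.986, 0.168, 0.001], [0.168, -0.986, -0.001], [0.001, 0.001, -1.0]]
ft_force: [-0.2, 0.0, 1.5]
width: 0.0567
```

apply_moves(rows=[{"xyz": [0, 0, -2], "dr": [0, 0, 0], "hand": 0.4}, {"xyz": [0, 0, -10], "dr": [0, 0, 0], "hand": 0.4}, {"xyz": [0, 0, -20], "dr": [0, 0, 0], "hand": 0.4}, {"xyz": [0, 0, -30], "dr": [0, 0, 0], "hand": 0.4}, {"xyz": [0, 0, -30], "dr": [0, 0, 0], "hand": 0.4}])

```text
t: 4.53
tool_pos: [0.4922, -0.2367, 0.1598]
tool_rot: [[0.986, 0.168, 0.0], [0.168, -0.986, -0.0], [0.0, 0.0, -1.0]]
ft_force: [0.5, -0.3, -1.7]
width: 0.0571
```

apply_moves(rows=[{"xyz": [0, 0, -25], "dr": [0, 0, 0], "hand": 0.4}, {"xyz": [0, 0, -25], "dr": [0, 0, 0], "hand": 0.4}, {"xyz": [10, -14, -10], "dr": [0, 0, 0], "hand": 0.4}, {"xyz": [20, -28, 0], "dr": [0, 0, 0], "hand": 0.4}, {"xyz": [20, -28, 0], "dr": [0, 0, 0], "hand": 0.4}])

```text
t: 5.15
tool_pos: [0.5302, -0.1578, 0.2183]
tool_rot: [[0.986, 0.167, -0.0], [0.167, -0.986, 0.0], [-0.0, -0.0, -1.0]]
ft_force: [0.4, -0.2, -2.0]
width: 0.0573
```

apply_moves(rows=[{"xyz": [24, -34, 0], "dr": [0, 0, 0], "hand": 0.4}, {"xyz": [24, -34, 0], "dr": [0, 0, 0], "hand": 0.4}, {"xyz": [24, -34, 0], "dr": [0, 0, 0], "hand": 0.4}, {"xyz": [24, -34, 0], "dr": [0, 0, 0], "hand": 0.4}, {"xyz": [24, -34, 0], "dr": [0, 0, 0], "hand": 0.4}])

```text
t: 5.78
tool_pos: [0.6198, 0.0308, 0.218]
tool_rot: [[0.986, 0.168, -0.001], [0.168, -0.986, 0.0], [-0.001, -0.0, -1.0]]
ft_force: [-0.0, -0.4, -2.5]
width: 0.0572
```

apply_moves(rows=[{"xyz": [16, -20, 0], "dr": [0, 0, 0], "hand": 0.4}, {"xyz": [8, -14, 0], "dr": [0, 0, 0], "hand": 0.4}, {"xyz": [4, -6, 0], "dr": [0, 0, 0], "hand": 0.4}, {"xyz": [0, 0, 0], "dr": [0, 0, 0], "hand": 0.4}, {"xyz": [0, 0, 0], "dr": [0, 0, 0], "hand": 0.4}])

```text
t: 6.4
tool_pos: [0.6402, 0.0718, 0.2184]
tool_rot: [[0.986, 0.167, -0.0], [0.167, -0.986, -0.0], [-0.0, 0.0, -1.0]]
ft_force: [-0.3, -0.2, -1.5]
width: 0.0569
```

Run:
```python
from h import *
o=bot.get_obs(); print(o['tool_pos'],o['ft_force'],o['width'])
shot('scene','s1')
im=shot('wrist','w2'); c=cam('wrist'); print('coaster',proj(c,[.640,.0725,.011]))
```

```text
[0.6402445  0.07175454 0.21841177] [-0.26260325 -0.22152542 -1.51145555] 0.05685837389844852
coaster [278.14113713 177.99632441]
```

View pics/w2.png

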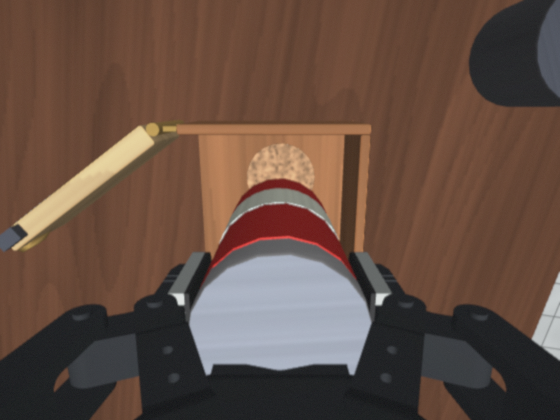

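The coaster is at about (281,178), against a prediction of (278,178). Alignment is good, so I'll lower the tin, slowly at the end.

apply_moves(rows=[{"xyz": [1, -0.5, 25], "dr": [0, 0, 0], "hand": 0.4}, {"xyz": [0, 0, 30], "dr": [0, 0, 0], "hand": 0.4}, {"xyz": [0, 0, 30], "dr": [0, 0, 0], "hand": 0.4}, {"xyz": [0, 0, 25], "dr": [0, 0, 0], "hand": 0.4}, {"xyz": [0, 0, 15], "dr": [0, 0, 0], "hand": 0.4}])

```text
t: 7.12
tool_pos: [0.6409, 0.0726, 0.0922]
tool_rot: [[0.986, 0.167, -0.001], [0.167, -0.986, -0.0], [-0.001, -0.0, -1.0]]
ft_force: [-0.0, 0.3, -1.8]
width: 0.0569
```

apply_moves(rows=[{"xyz": [0, 0, 6], "dr": [0, 0, 0], "hand": 0.4}, {"xyz": [0, 0, 4], "dr": [0, 0, 0], "hand": 0.4}, {"xyz": [0, 0, 2], "dr": [0, 0, 0], "hand": 0.4}, {"xyz": [0, 0, 1], "dr": [0, 0, 0], "hand": 0.4}, {"xyz": [0, 0, 0], "dr": [0, 0, 0], "hand": 0.4}])

```text
t: 7.75
tool_pos: [0.6415, 0.0732, 0.0806]
tool_rot: [[0.986, 0.168, 0.0], [0.168, -0.986, -0.0], [0.0, 0.0, -1.0]]
ft_force: [0.3, -0.1, -2.2]
width: 0.0572
```

apply_moves(rows=[{"xyz": [0, 0, 0.6], "dr": [0, 0, 0], "hand": 0.4}, {"xyz": [0, 0, 0.6], "dr": [0, 0, 0], "hand": 0.4}, {"xyz": [0, 0, 0.6], "dr": [0, 0, 0], "hand": 0.4}, {"xyz": [0, 0, 0.6], "dr": [0, 0, 0], "hand": 0.4}, {"xyz": [0, 0, 0], "dr": [0, 0, 0], "hand": 0.4}])

```text
t: 8.38
tool_pos: [0.6414, 0.0732, 0.0779]
tool_rot: [[0.986, 0.168, 0.0], [0.168, -0.986, 0.0], [0.0, -0.0, -1.0]]
ft_force: [0.3, -0.8, -1.0]
width: 0.0572
```

apply_moves(rows=[{"xyz": [0, 0, 0.5], "dr": [0, 0, 0], "hand": 0.4}, {"xyz": [0, 0, 0.5], "dr": [0, 0, 0], "hand": 0.4}, {"xyz": [0, 0, 0.4], "dr": [0, 0, 0], "hand": 0.4}, {"xyz": [0, 0, 0], "dr": [0, 0, 0], "hand": 0.4}, {"xyz": [0, 0, 0], "dr": [0, 0, 0], "hand": 0.4}])

```text
t: 9.0
tool_pos: [0.6414, 0.0732, 0.0778]
tool_rot: [[0.986, 0.168, 0.001], [0.168, -0.986, -0.0], [0.001, 0.0, -1.0]]
ft_force: [-5.0, -1.1, 9.2]
width: 0.0571
```

The tin has touched down: +9 N upward and z stopped at 0.0778, as predicted. I'll ease off and release.

apply_moves(rows=[{"xyz": [0, 0, -0.6], "dr": [0, 0, 0], "hand": 0.4}, {"xyz": [0, 0, 0], "dr": [0, 0, 0], "hand": 0.7}, {"xyz": [0, 0, 0], "dr": [0, 0, 0], "hand": 0.8}, {"xyz": [0, 0, 0], "dr": [0, 0, 0], "hand": 0.83}, {"xyz": [0, 0, 0], "dr": [0, 0, 0], "hand": 0.83}])

```text
t: 9.62
tool_pos: [0.6414, 0.0732, 0.0769]
tool_rot: [[0.986, 0.168, -0.0], [0.168, -0.986, 0.0], [-0.0, -0.0, -1.0]]
ft_force: [-0.2, 0.1, -0.5]
width: 0.0707
```

apply_moves(rows=[{"xyz": [0, 0, 0], "dr": [0, 0, 0], "hand": 0.83}, {"xyz": [0, 0, 0], "dr": [0, 0, 0], "hand": 0.83}, {"xyz": [0, 0, -5], "dr": [0, 0, 0], "hand": 0.83}, {"xyz": [0, 0, -15], "dr": [0, 0, 0], "hand": 0.83}, {"xyz": [0, 0, -30], "dr": [0, 0, 0], "hand": 0.83}])

```text
t: 10.25
tool_pos: [0.6409, 0.0732, 0.1276]
tool_rot: [[0.986, 0.168, -0.002], [0.168, -0.986, 0.0], [-0.002, -0.0, -1.0]]
ft_force: [0.0, 0.2, 0.2]
width: 0.0709
```

apply_moves(rows=[{"xyz": [0, 0, -30], "dr": [0, 0, 0], "hand": 0.83}, {"xyz": [0, 0, -30], "dr": [0, 0, 0], "hand": 0.6}, {"xyz": [0, 0, -30], "dr": [0, 0, 0], "hand": 0.3}, {"xyz": [-30, 0, 0], "dr": [0, 0, 0], "hand": 0}, {"xyz": [-30, 0, 0], "dr": [0, 0, 0], "hand": 0}])

```text
t: 10.88
tool_pos: [0.5818, 0.063, 0.2185]
tool_rot: [[0.986, 0.168, 0.002], [0.168, -0.986, -0.0], [0.002, 0.0, -1.0]]
ft_force: [-1.2, 0.1, 0.3]
width: -0.0001
```

apply_moves(rows=[{"xyz": [-50, 0, 0], "dr": [0, 0, 0], "hand": 0}, {"xyz": [-50, 0, 0], "dr": [0, 0, 0], "hand": 0}, {"xyz": [-50, 0, 0], "dr": [0, 0, 0], "hand": 0}, {"xyz": [-50, 0, 0], "dr": [0, 0, 0], "hand": 0}, {"xyz": [0, 0, 0], "dr": [0, 0, 0], "hand": 0}])

```text
t: 11.5
tool_pos: [0.3825, 0.0295, 0.2187]
tool_rot: [[0.986, 0.167, 0.002], [0.167, -0.986, -0.0], [0.002, 0.001, -1.0]]
ft_force: [1.7, -0.4, 0.8]
width: 0.0003
```

Run:
```python
from h import *
o=bot.get_obs(); print(o['t'],o['tool_pos'],o['ft_force'],o['width'])
im=shot('top','top1'); s=shot('scene','s2'); w=shot('wrist','w3')
a=cv2.resize(im[130:275,200:380],(400,322)); b=cv2.resize(s[150:290,220:380],(400,322)); 
cv2.imwrite('pics/m1.png',np.hstack([a,b])[:,:,::-1])
```

```text
11.5 [0.38251366 0.02949571 0.21869638] [ 1.67792612 -0.39050219  0.75310577] 0.0002790366126573006
```

View pics/m1.png

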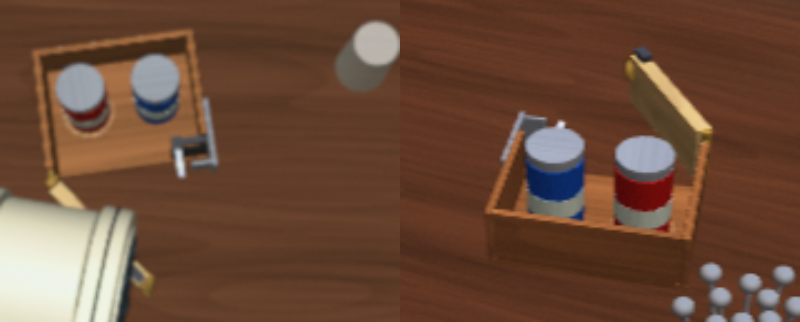

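View pics/w3.png

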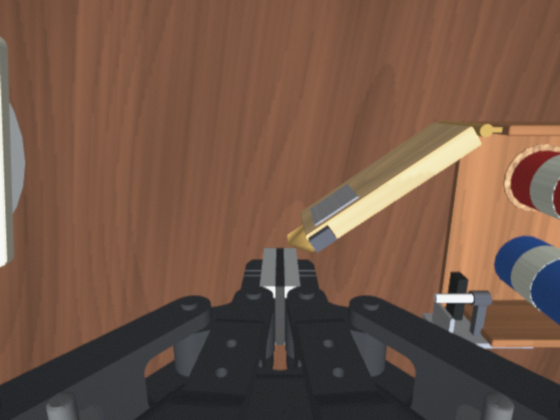

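The tin stands upright on the coaster in both views, with the coaster rim visible all round it. The gate is still open: the wrist view has its hinge at (488,130), the free end of its top at about (312,240), and the plate at (335,205). Next I'll work out the push pose.

Run:
```python
from h import *
c=cam('wrist')
P={n:ray(c,uv,z)[:2] for n,uv,z in [('pin',(488,130),.08),('topfree_in',(326,243),.078),('tophinge_in',(480,146),.078),('tophinge_out',(470,128),.078),('topfree_out',(306,236),.078)]}
for k,v in P.items(): print(k,v.round(4))
im=cv2.imread('pics/w3.png'); 
h=cv2.cvtColor(im,cv2.COLOR_BGR2HSV)
m=((h[:,:,0]>18)&(h[:,:,0]<30)&(h[:,:,2]>215)&(h[:,:,1]>60)).astype(np.uint8)
m[:110]=0; n,l,s,ce=cv2.connectedComponentsWithStats(m); i=1+np.argmax(s[1:,4]); print(s[i],ce[i])
k=max(cv2.findContours((l==i).astype(np.uint8),0,1)[0],key=cv2.contourArea); W=np.array([ray(c,p[0],.078)[:2] for p in k],np.float32)
r=cv2.minAreaRect(W*1000); print(r, cv2.boxPoints(r).round(1).tolist())
ph=np.deg2rad(9.1); X=np.array([np.cos(ph),np.sin(ph)]);Y=np.array([-X[1],X[0]])
print('hinge model',np.array([.6373,.0265])-.089*X+.09*Y)
```

```text
pin [0.5373 0.1074]
topfree_in [ 0.4331 -0.0052]
tophinge_in [0.5361 0.0946]
tophinge_out [0.5241 0.1066]
topfree_out [ 0.4153 -0.0019]
[ 306  127  175  112 2507] [392.576785  190.0095732]
((475.3842468261719, 47.323814392089844), (156.62417602539062, 16.874048233032227), 44.99745559692383) [[414.0, -2.0999999046325684], [426.0, -14.0], [536.7000122070312, 96.69999694824219], [524.7999877929688, 108.69999694824219]]
hinge model [0.53518595 0.10129117]
```

Gate top measures 157x17 mm, as it should. The hinge is at (0.535,0.107), opening about 0.944 rad, gate normal yaw -45°. I'll go to a standoff 15 mm in front of the plate.

apply_moves(rows=[{"xyz": [35, -8, 0], "dr": [0, 0, 10.5], "hand": 0}, {"xyz": [0, 0, 0], "dr": [0, 0, 10.5], "hand": 0}, {"xyz": [0, 0, 0], "dr": [0, 0, 10.5], "hand": 0}, {"xyz": [0, 0, 0], "dr": [0, 0, 10.5], "hand": 0}, {"xyz": [0, 0, 0], "dr": [0, 0, 10.5], "hand": 0}])

```text
t: 12.28
tool_pos: [0.4195, 0.0435, 0.2169]
tool_rot: [[0.729, -0.684, -0.0], [-0.684, -0.729, 0.0], [-0.0, 0.0, -1.0]]
ft_force: [1.1, 0.7, -0.2]
width: 0.0006
```

apply_moves(rows=[{"xyz": [0, 0, 30], "dr": [0, 0, 2.1], "hand": 0}, {"xyz": [0, 0, 30], "dr": [0, 0, 0], "hand": 0}, {"xyz": [0, 0, 30], "dr": [0, 0, 0], "hand": 0}, {"xyz": [0, 0, 20], "dr": [0, 0, 0], "hand": 0}, {"xyz": [0, 0, 0], "dr": [0, 0, 0], "hand": 0}])

```text
t: 12.9
tool_pos: [0.4184, 0.0435, 0.1059]
tool_rot: [[0.708, -0.706, -0.003], [-0.706, -0.708, 0.0], [-0.002, 0.002, -1.0]]
ft_force: [-0.3, -0.3, 0.0]
width: 0.0
```

apply_moves(rows=[{"xyz": [-2, 2, 20], "dr": [0, 0, 0], "hand": 0}, {"xyz": [0, 0, 20], "dr": [0, 0, 0], "hand": 0}, {"xyz": [0, 0, 20], "dr": [0, 0, 0], "hand": 0}, {"xyz": [0, 0, 10], "dr": [0, 0, 0], "hand": 0}, {"xyz": [0, 0, 0], "dr": [0, 0, 0], "hand": 0}])

```text
t: 13.52
tool_pos: [0.4158, 0.0434, 0.0372]
tool_rot: [[0.708, -0.706, -0.0], [-0.706, -0.708, 0.0], [-0.0, 0.0, -1.0]]
ft_force: [-0.0, 0.3, 1.3]
width: 0.0001
```

apply_moves(rows=[{"xyz": [2, 0, 0], "dr": [0, 0, 0], "hand": 0}, {"xyz": [2, 0, 0], "dr": [0, 0, 0], "hand": 0}, {"xyz": [2, 0, 0], "dr": [0, 0, 0], "hand": 0}, {"xyz": [2, 0, 0], "dr": [0, 0, 0], "hand": 0}, {"xyz": [2, 0, 0], "dr": [0, 0, 0], "hand": 0}])

```text
t: 14.15
tool_pos: [0.4226, 0.0361, 0.0371]
tool_rot: [[0.708, -0.706, 0.0], [-0.706, -0.708, -0.0], [0.0, -0.0, -1.0]]
ft_force: [0.3, 0.4, 0.0]
width: 0.0001
```

apply_moves(rows=[{"xyz": [1, 0, 0], "dr": [0, 0, 0], "hand": 0}, {"xyz": [1, 0, 0], "dr": [0, 0, 0], "hand": 0}, {"xyz": [1, 0, 0], "dr": [0, 0, 0], "hand": 0}, {"xyz": [1, 0, 0], "dr": [0, 0, 0], "hand": 0}, {"xyz": [1, 0, 0], "dr": [0, 0, 0], "hand": 0}])

```text
t: 14.78
tool_pos: [0.426, 0.0327, 0.0371]
tool_rot: [[0.708, -0.706, -0.0], [-0.706, -0.708, -0.0], [-0.0, 0.0, -1.0]]
ft_force: [-1.5, -0.3, 0.6]
width: -0.0001
```

Now along the arc about the hinge.

apply_moves(rows=[{"xyz": [3, 0.6, 0], "dr": [0, 0, -1.2], "hand": 0}, {"xyz": [4, 0.7, 0], "dr": [0, 0, -1.7], "hand": 0}, {"xyz": [4, 0.7, 0], "dr": [0, 0, -1.7], "hand": 0}, {"xyz": [4, 0.7, 0], "dr": [0, 0, -1.7], "hand": 0}, {"xyz": [4, 0.7, 0], "dr": [0, 0, -1.7], "hand": 0}])

```text
t: 15.4
tool_pos: [0.4382, 0.0173, 0.0371]
tool_rot: [[0.8, -0.599, 0.0], [-0.599, -0.8, 0.0], [0.0, -0.0, -1.0]]
ft_force: [-0.3, 0.1, 1.1]
width: -0.0001
```

apply_moves(rows=[{"xyz": [5.2, 0.9, 0], "dr": [0, 0, -2.3], "hand": 0}, {"xyz": [5.2, 0.9, 0], "dr": [0, 0, -2.3], "hand": 0}, {"xyz": [5.2, 0.9, 0], "dr": [0, 0, -2.3], "hand": 0}, {"xyz": [5.2, 0.9, 0], "dr": [0, 0, -2.3], "hand": 0}, {"xyz": [5.2, 0.9, 0], "dr": [0, 0, -2.3], "hand": 0}])

```text
t: 16.02
tool_pos: [0.4577, -0.0004, 0.0371]
tool_rot: [[0.904, -0.427, 0.0], [-0.427, -0.904, 0.0], [0.0, -0.0, -1.0]]
ft_force: [-0.6, 2.2, 0.1]
width: 0.0
```

Run:
```python
from h import *
w=shot('wrist','w4');
```

```text
(no output)
```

View pics/w4.png

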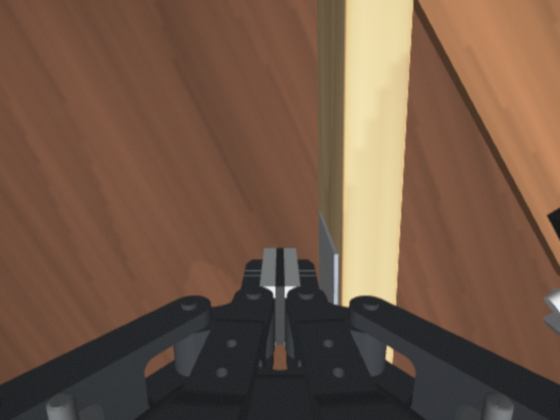

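The plate (325–338, 215–300) sits right beside the fingertip at (315,270), and the gate edge is parallel to the tool, so the fingers are moving it. I'll continue.

apply_moves(rows=[{"xyz": [5.2, 0.9, 0], "dr": [0, 0, -2.3], "hand": 0}, {"xyz": [5.2, 0.9, 0], "dr": [0, 0, -2.3], "hand": 0}, {"xyz": [5.2, 0.9, 0], "dr": [0, 0, -2.3], "hand": 0}, {"xyz": [5.2, 0.9, 0], "dr": [0, 0, -2.3], "hand": 0}, {"xyz": [4, 0.7, 0], "dr": [0, 0, -1.7], "hand": 0}])

```text
t: 16.7
tool_pos: [0.4792, -0.0131, 0.0371]
tool_rot: [[0.968, -0.25, 0.0], [-0.25, -0.968, 0.0], [0.0, -0.0, -1.0]]
ft_force: [-0.3, 1.7, 0.9]
width: -0.0001
```

apply_moves(rows=[{"xyz": [2.6, 0.5, 0], "dr": [0, 0, -1.15], "hand": 0}, {"xyz": [2.6, 0.5, 0], "dr": [0, 0, -1.15], "hand": 0}, {"xyz": [2.6, 0.5, 0], "dr": [0, 0, -1.15], "hand": 0}, {"xyz": [2.6, 0.5, 0], "dr": [0, 0, -1.15], "hand": 0}, {"xyz": [2.6, 0.5, 0], "dr": [0, 0, -1.15], "hand": 0}])

```text
t: 17.32
tool_pos: [0.4913, -0.0183, 0.0371]
tool_rot: [[0.988, -0.151, 0.0], [-0.151, -0.988, 0.0], [0.0, -0.0, -1.0]]
ft_force: [-1.4, 0.8, 1.2]
width: -0.0003
```

apply_moves(rows=[{"xyz": [1.3, 0.25, 0], "dr": [0, 0, -0.6], "hand": 0}, {"xyz": [1.3, 0.25, 0], "dr": [0, 0, -0.6], "hand": 0}, {"xyz": [1.3, 0.25, 0], "dr": [0, 0, -0.6], "hand": 0}, {"xyz": [1.3, 0.25, 0], "dr": [0, 0, -0.6], "hand": 0}, {"xyz": [1.3, 0.25, 0], "dr": [0, 0, -0.6], "hand": 0}])

```text
t: 17.95
tool_pos: [0.4975, -0.0204, 0.0371]
tool_rot: [[0.995, -0.1, 0.0], [-0.1, -0.995, 0.0], [0.0, -0.0, -1.0]]
ft_force: [-0.3, 0.5, 1.2]
width: -0.0002
```

apply_moves(rows=[{"xyz": [1, 0.2, 0], "dr": [0, 0, -0.44], "hand": 0}, {"xyz": [1, 0.2, 0], "dr": [0, 0, -0.44], "hand": 0}, {"xyz": [1, 0.2, 0], "dr": [0, 0, -0.44], "hand": 0}, {"xyz": [1, 0.2, 0], "dr": [0, 0, -0.44], "hand": 0}, {"xyz": [1, 0.2, 0], "dr": [0, 0, -0.44], "hand": 0}])

```text
t: 18.58
tool_pos: [0.5024, -0.0218, 0.0371]
tool_rot: [[0.998, -0.062, -0.0], [-0.062, -0.998, -0.0], [-0.0, 0.0, -1.0]]
ft_force: [-1.0, 2.1, 1.2]
width: -0.0003
```

apply_moves(rows=[{"xyz": [1, 0.2, 0], "dr": [0, 0, -0.44], "hand": 0}, {"xyz": [1, 0.2, 0], "dr": [0, 0, -0.44], "hand": 0}, {"xyz": [1, 0.2, 0], "dr": [0, 0, -0.44], "hand": 0}, {"xyz": [1, 0.2, 0], "dr": [0, 0, -0.44], "hand": 0}, {"xyz": [0, 0, 0], "dr": [0, 0, 0], "hand": 0}])

```text
t: 19.2
tool_pos: [0.5064, -0.0228, 0.0371]
tool_rot: [[0.999, -0.032, 0.0], [-0.032, -0.999, -0.0], [0.0, 0.0, -1.0]]
ft_force: [0.2, 1.8, 1.9]
width: 0.0001
```

apply_moves(rows=[{"xyz": [0.8, 0.15, 0], "dr": [0, 0, -0.35], "hand": 0}, {"xyz": [0.8, 0.15, 0], "dr": [0, 0, -0.35], "hand": 0}, {"xyz": [0.8, 0.15, 0], "dr": [0, 0, -0.35], "hand": 0}, {"xyz": [0.8, 0.15, 0], "dr": [0, 0, -0.35], "hand": 0}, {"xyz": [0, 0, 0], "dr": [0, 0, 0], "hand": 0}])

```text
t: 19.82
tool_pos: [0.5096, -0.0235, 0.0371]
tool_rot: [[1.0, -0.007, 0.0], [-0.007, -1.0, -0.0], [0.0, 0.0, -1.0]]
ft_force: [0.6, 0.4, 0.8]
width: 0.0
```

apply_moves(rows=[{"xyz": [0.8, 0.15, 0], "dr": [0, 0, -0.35], "hand": 0}, {"xyz": [0.8, 0.15, 0], "dr": [0, 0, -0.35], "hand": 0}, {"xyz": [0.8, 0.15, 0], "dr": [0, 0, -0.35], "hand": 0}, {"xyz": [0, 0, 0], "dr": [0, 0, 0], "hand": 0}, {"xyz": [0, 0, 0], "dr": [0, 0, 0], "hand": 0}])

```text
t: 20.45
tool_pos: [0.5118, -0.0239, 0.0371]
tool_rot: [[1.0, 0.011, -0.0], [0.011, -1.0, 0.0], [-0.0, -0.0, -1.0]]
ft_force: [-2.2, 1.2, 1.8]
width: -0.0001
```

apply_moves(rows=[{"xyz": [0.8, 0.15, 0], "dr": [0, 0, -0.35], "hand": 0}, {"xyz": [0.8, 0.15, 0], "dr": [0, 0, -0.35], "hand": 0}, {"xyz": [0.8, 0.15, 0], "dr": [0, 0, -0.35], "hand": 0}, {"xyz": [0, 0, 0], "dr": [0, 0, 0], "hand": 0}, {"xyz": [0, 0, 0], "dr": [0, 0, 0], "hand": 0}])

```text
t: 21.08
tool_pos: [0.5144, -0.0243, 0.0371]
tool_rot: [[1.0, 0.029, 0.0], [0.029, -1.0, 0.0], [0.0, -0.0, -1.0]]
ft_force: [-2.3, 0.7, 2.0]
width: -0.0001
```

Run:
```python
from h import *
o=bot.get_obs(); w=shot('wrist','w5'); s=shot('scene','s5')
b=cv2.resize(s[150:290,220:380],(480,420)); cv2.imwrite('pics/m2.png',np.hstack([w[150:,270:560][:270],cv2.resize(b,(309,270))])[:,:,::-1])
f=[]
for _ in range(4): bot.read_camera('top'); f.append(bot.get_obs()['ft_force'])
print(np.mean(f,0),np.std(f,0),bot.get_obs()['t'])
```

```text
[-1.46050085  1.1593408   1.08273137] [0.39551131 0.58175988 0.74013661] 21.375
```

View pics/m2.png

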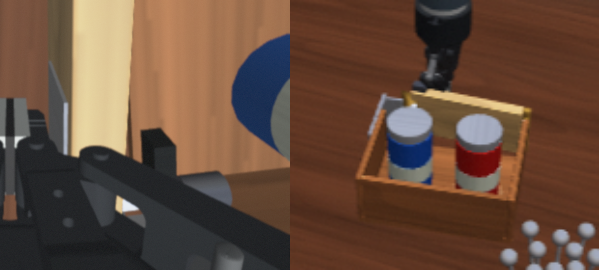

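The gate follows the fingers and is nearly closed, and the tins stand untouched. The push is about 2 N, the sprung pin's force. I'll continue in fine steps.

apply_moves(rows=[{"xyz": [0.7, 0.13, 0], "dr": [0, 0, -0.3], "hand": 0}, {"xyz": [0.7, 0.13, 0], "dr": [0, 0, -0.3], "hand": 0}, {"xyz": [0.7, 0.13, 0], "dr": [0, 0, -0.3], "hand": 0}, {"xyz": [0, 0, 0], "dr": [0, 0, 0], "hand": 0}, {"xyz": [0, 0, 0], "dr": [0, 0, 0], "hand": 0}])

```text
t: 22.0
tool_pos: [0.5165, -0.0246, 0.0371]
tool_rot: [[0.999, 0.045, 0.0], [0.045, -0.999, 0.0], [0.0, 0.0, -1.0]]
ft_force: [-1.8, 1.0, 1.0]
width: 0.0001
```

apply_moves(rows=[{"xyz": [0.7, 0.13, 0], "dr": [0, 0, -0.3], "hand": 0}, {"xyz": [0.7, 0.13, 0], "dr": [0, 0, -0.3], "hand": 0}, {"xyz": [0.7, 0.13, 0], "dr": [0, 0, -0.3], "hand": 0}, {"xyz": [0, 0, 0], "dr": [0, 0, 0], "hand": 0}, {"xyz": [0, 0, 0], "dr": [0, 0, 0], "hand": 0}])

```text
t: 22.62
tool_pos: [0.5186, -0.0249, 0.0371]
tool_rot: [[0.998, 0.06, 0.0], [0.06, -0.998, -0.0], [0.0, 0.0, -1.0]]
ft_force: [-1.7, 1.4, 0.9]
width: -0.0001
```

apply_moves(rows=[{"xyz": [0.7, 0.13, 0], "dr": [0, 0, -0.3], "hand": 0}, {"xyz": [0.7, 0.13, 0], "dr": [0, 0, -0.3], "hand": 0}, {"xyz": [0.7, 0.13, 0], "dr": [0, 0, -0.3], "hand": 0}, {"xyz": [0, 0, 0], "dr": [0, 0, 0], "hand": 0}, {"xyz": [0, 0, 0], "dr": [0, 0, 0], "hand": 0}])

```text
t: 23.25
tool_pos: [0.5207, -0.0252, 0.0371]
tool_rot: [[0.997, 0.076, 0.0], [0.076, -0.997, -0.0], [0.0, 0.0, -1.0]]
ft_force: [-1.9, 1.2, 1.4]
width: -0.0001
```

apply_moves(rows=[{"xyz": [0.7, 0.13, 0], "dr": [0, 0, -0.3], "hand": 0}, {"xyz": [0.7, 0.13, 0], "dr": [0, 0, -0.3], "hand": 0}, {"xyz": [0, 0, 0], "dr": [0, 0, 0], "hand": 0}, {"xyz": [0, 0, 0], "dr": [0, 0, 0], "hand": 0}, {"xyz": [0, 0, 0], "dr": [0, 0, 0], "hand": 0}])

```text
t: 23.88
tool_pos: [0.5217, -0.0253, 0.037]
tool_rot: [[0.996, 0.087, -0.001], [0.087, -0.996, -0.0], [-0.001, -0.0, -1.0]]
ft_force: [-4.8, 0.8, 2.7]
width: 0.0002
```

Resistance is climbing (4.8 N). From here I'll make one short call at a time.

apply_moves(rows=[{"xyz": [0.5, 0.1, 0], "dr": [0, 0, -0.22], "hand": 0}, {"xyz": [0.5, 0.1, 0], "dr": [0, 0, -0.22], "hand": 0}, {"xyz": [0.4, 0.1, 0], "dr": [0, 0, -0.16], "hand": 0}, {"xyz": [0, 0, 0], "dr": [0, 0, 0], "hand": 0}, {"xyz": [0, 0, 0], "dr": [0, 0, 0], "hand": 0}])

```text
t: 24.5
tool_pos: [0.523, -0.0254, 0.037]
tool_rot: [[0.995, 0.097, -0.001], [0.097, -0.995, 0.0], [-0.001, -0.0, -1.0]]
ft_force: [-4.7, 0.9, 3.5]
width: 0.0001
```

apply_moves(rows=[{"xyz": [0.5, 0.1, 0], "dr": [0, 0, -0.22], "hand": 0}, {"xyz": [0.5, 0.1, 0], "dr": [0, 0, -0.22], "hand": 0}, {"xyz": [0.4, 0.1, 0], "dr": [0, 0, -0.16], "hand": 0}, {"xyz": [0, 0, 0], "dr": [0, 0, 0], "hand": 0}, {"xyz": [0, 0, 0], "dr": [0, 0, 0], "hand": 0}])

```text
t: 25.12
tool_pos: [0.5244, -0.0255, 0.037]
tool_rot: [[0.994, 0.108, -0.001], [0.108, -0.994, 0.0], [-0.001, -0.0, -1.0]]
ft_force: [-6.3, 0.8, 2.8]
width: 0.0
```

apply_moves(rows=[{"xyz": [0.5, 0.1, 0], "dr": [0, 0, -0.22], "hand": 0}, {"xyz": [0.5, 0.1, 0], "dr": [0, 0, -0.22], "hand": 0}, {"xyz": [0.4, 0.1, 0], "dr": [0, 0, -0.16], "hand": 0}, {"xyz": [0, 0, 0], "dr": [0, 0, 0], "hand": 0}, {"xyz": [0, 0, 0], "dr": [0, 0, 0], "hand": 0}])

```text
t: 25.75
tool_pos: [0.5257, -0.0257, 0.037]
tool_rot: [[0.993, 0.118, -0.001], [0.118, -0.993, 0.0], [-0.001, -0.0, -1.0]]
ft_force: [-7.0, 0.9, 3.6]
width: 0.0
```

apply_moves(rows=[{"xyz": [0.5, 0.1, 0], "dr": [0, 0, -0.22], "hand": 0}, {"xyz": [0.5, 0.1, 0], "dr": [0, 0, -0.22], "hand": 0}, {"xyz": [0.4, 0.1, 0], "dr": [0, 0, -0.16], "hand": 0}, {"xyz": [0, 0, 0], "dr": [0, 0, 0], "hand": 0}, {"xyz": [0, 0, 0], "dr": [0, 0, 0], "hand": 0}])

```text
t: 26.38
tool_pos: [0.527, -0.0258, 0.037]
tool_rot: [[0.992, 0.128, -0.001], [0.128, -0.992, 0.0], [-0.001, -0.0, -1.0]]
ft_force: [-6.8, 0.7, 4.3]
width: 0.0002
```

apply_moves(rows=[{"xyz": [0.5, 0.1, 0], "dr": [0, 0, -0.22], "hand": 0}, {"xyz": [0.5, 0.1, 0], "dr": [0, 0, -0.22], "hand": 0}, {"xyz": [0.4, 0.1, 0], "dr": [0, 0, -0.16], "hand": 0}, {"xyz": [0, 0, 0], "dr": [0, 0, 0], "hand": 0}, {"xyz": [0, 0, 0], "dr": [0, 0, 0], "hand": 0}])

```text
t: 27.0
tool_pos: [0.5283, -0.0259, 0.037]
tool_rot: [[0.99, 0.139, -0.002], [0.139, -0.99, 0.0], [-0.002, -0.0, -1.0]]
ft_force: [-7.0, 1.2, 3.7]
width: 0.0003
```

apply_moves(rows=[{"xyz": [0.5, 0.1, 0], "dr": [0, 0, -0.22], "hand": 0}, {"xyz": [0.5, 0.1, 0], "dr": [0, 0, -0.22], "hand": 0}, {"xyz": [0.4, 0.1, 0], "dr": [0, 0, -0.16], "hand": 0}, {"xyz": [0, 0, 0], "dr": [0, 0, 0], "hand": 0}, {"xyz": [0, 0, 0], "dr": [0, 0, 0], "hand": 0}])

```text
t: 27.62
tool_pos: [0.5296, -0.026, 0.0369]
tool_rot: [[0.989, 0.149, -0.002], [0.149, -0.989, 0.0], [-0.002, -0.001, -1.0]]
ft_force: [-7.7, 0.9, 4.4]
width: 0.0
```

apply_moves(rows=[{"xyz": [0.5, 0.1, 0], "dr": [0, 0, -0.22], "hand": 0}, {"xyz": [0.5, 0.1, 0], "dr": [0, 0, -0.22], "hand": 0}, {"xyz": [0.4, 0.1, 0], "dr": [0, 0, -0.16], "hand": 0}, {"xyz": [0, 0, 0], "dr": [0, 0, 0], "hand": 0}, {"xyz": [0, 0, 0], "dr": [0, 0, 0], "hand": 0}])

```text
t: 28.25
tool_pos: [0.5309, -0.026, 0.0369]
tool_rot: [[0.987, 0.16, -0.002], [0.16, -0.987, 0.0], [-0.002, -0.001, -1.0]]
ft_force: [-8.1, 0.8, 4.3]
width: -0.0
```

apply_moves(rows=[{"xyz": [0.5, 0.1, 0], "dr": [0, 0, -0.22], "hand": 0}, {"xyz": [0.5, 0.1, 0], "dr": [0, 0, -0.22], "hand": 0}, {"xyz": [0.4, 0.1, 0], "dr": [0, 0, -0.16], "hand": 0}, {"xyz": [0, 0, 0], "dr": [0, 0, 0], "hand": 0}, {"xyz": [0, 0, 0], "dr": [0, 0, 0], "hand": 0}])

```text
t: 28.88
tool_pos: [0.5322, -0.0261, 0.0369]
tool_rot: [[0.985, 0.17, -0.002], [0.17, -0.985, 0.0], [-0.002, -0.001, -1.0]]
ft_force: [-9.3, 1.1, 4.6]
width: -0.0
```

apply_moves(rows=[{"xyz": [0.4, 0.1, 0], "dr": [0, 0, -0.18], "hand": 0}, {"xyz": [0.4, 0.1, 0], "dr": [0, 0, -0.18], "hand": 0}, {"xyz": [0.2, 0, 0], "dr": [0, 0, -0.1], "hand": 0}, {"xyz": [0, 0, 0], "dr": [0, 0, 0], "hand": 0}, {"xyz": [0, 0, 0], "dr": [0, 0, 0], "hand": 0}])

```text
t: 29.5
tool_pos: [0.5339, -0.026, 0.037]
tool_rot: [[0.984, 0.178, -0.001], [0.178, -0.984, 0.0], [-0.001, -0.001, -1.0]]
ft_force: [-5.9, 1.2, 3.5]
width: -0.0006
```

The force dropped from 9.3 to 5.9 N with a jump forward, which looks like the snap. I'll nudge a little further to be sure.

apply_moves(rows=[{"xyz": [0.3, 0, 0], "dr": [0, 0, -0.1], "hand": 0}, {"xyz": [0.3, 0, 0], "dr": [0, 0, -0.1], "hand": 0}, {"xyz": [0, 0, 0], "dr": [0, 0, 0], "hand": 0}, {"xyz": [0, 0, 0], "dr": [0, 0, 0], "hand": 0}, {"xyz": [0, 0, 0], "dr": [0, 0, 0], "hand": 0}])

```text
t: 30.12
tool_pos: [0.5352, -0.0262, 0.0371]
tool_rot: [[0.983, 0.181, 0.0], [0.181, -0.983, 0.0], [0.0, 0.0, -1.0]]
ft_force: [-4.3, 2.0, 2.4]
width: -0.0001
```

apply_moves(rows=[{"xyz": [0.3, 0, 0], "dr": [0, 0, -0.1], "hand": 0}, {"xyz": [0.3, 0, 0], "dr": [0, 0, -0.1], "hand": 0}, {"xyz": [0, 0, 0], "dr": [0, 0, 0], "hand": 0}, {"xyz": [0, 0, 0], "dr": [0, 0, 0], "hand": 0}, {"xyz": [0, 0, 0], "dr": [0, 0, 0], "hand": 0}])

```text
t: 30.75
tool_pos: [0.5357, -0.0261, 0.0371]
tool_rot: [[0.983, 0.184, 0.0], [0.184, -0.983, -0.0], [0.0, 0.0, -1.0]]
ft_force: [-2.6, 1.0, 2.5]
width: 0.0001
```

apply_moves(rows=[{"xyz": [0.4, 0, 0], "dr": [0, 0, -0.1], "hand": 0}, {"xyz": [0.3, 0, 0], "dr": [0, 0, -0.1], "hand": 0}, {"xyz": [0, 0, 0], "dr": [0, 0, 0], "hand": 0}, {"xyz": [0, 0, 0], "dr": [0, 0, 0], "hand": 0}, {"xyz": [0, 0, 0], "dr": [0, 0, 0], "hand": 0}])

```text
t: 31.38
tool_pos: [0.5364, -0.026, 0.0371]
tool_rot: [[0.982, 0.188, 0.0], [0.188, -0.982, -0.0], [0.0, 0.0, -1.0]]
ft_force: [-3.0, -0.8, 3.1]
width: -0.0001
```

apply_moves(rows=[{"xyz": [-1, 0, 0], "dr": [0, 0, 0], "hand": 0}, {"xyz": [-1, 0, 0], "dr": [0, 0, 0], "hand": 0}, {"xyz": [-1, 0, 0], "dr": [0, 0, 0], "hand": 0}, {"xyz": [-1, 0, 0], "dr": [0, 0, 0], "hand": 0}, {"xyz": [-1, 0, 0], "dr": [0, 0, 0], "hand": 0}])

```text
t: 32.0
tool_pos: [0.5315, -0.0269, 0.0371]
tool_rot: [[0.982, 0.188, 0.0], [0.188, -0.982, -0.0], [0.0, 0.0, -1.0]]
ft_force: [0.1, 0.2, -0.3]
width: -0.0003
```

apply_moves(rows=[{"xyz": [-5, 0, 0], "dr": [0, 0, 0], "hand": 0}, {"xyz": [-10, 0, 0], "dr": [0, 0, 0], "hand": 0}, {"xyz": [-20, 0, 0], "dr": [0, 0, 0], "hand": 0}, {"xyz": [-20, 0, 0], "dr": [0, 0, 0], "hand": 0}, {"xyz": [0, 0, 0], "dr": [0, 0, 0], "hand": 0}])

```text
t: 32.62
tool_pos: [0.476, -0.0373, 0.0372]
tool_rot: [[0.982, 0.187, -0.001], [0.187, -0.982, 0.0], [-0.001, -0.0, -1.0]]
ft_force: [0.1, -0.1, -0.1]
width: -0.0001
```

Run:
```python
from h import *
o=bot.get_obs(); print(o['t'],o['tool_pos'],o['ft_force'])
w=shot('wrist','w6'); s=shot('scene','s6')
b=cv2.resize(s[150:290,220:380],(400,350)); cv2.imwrite('pics/m3.png',np.hstack([cv2.resize(w,(400,350)),b])[:,:,::-1])
```

```text
32.625 [ 0.47595674 -0.03727808  0.03721382] [ 0.1494212  -0.08650125 -0.1277823 ]
```

View pics/m3.png

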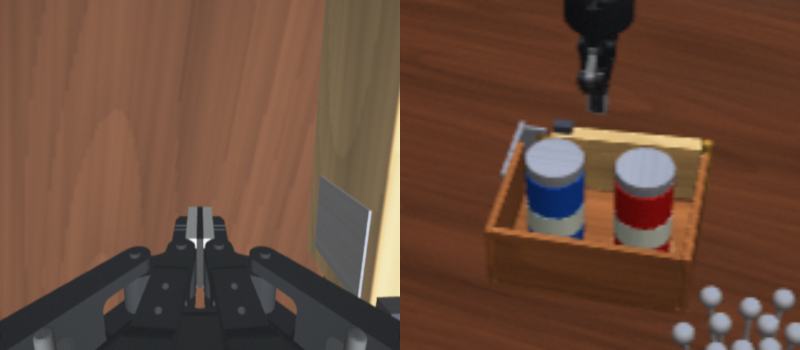

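The gate stays put after I withdraw, and the contact force went to zero at once. I'll raise the arm and measure the gate angle numerically.

apply_moves(rows=[{"xyz": [-30, 0, -20], "dr": [0, 0, 0], "hand": 0}, {"xyz": [-30, 0, -40], "dr": [0, 0, 0], "hand": 0}, {"xyz": [-10, 0, -50], "dr": [0, 0, 0], "hand": 0}, {"xyz": [0, 0, -50], "dr": [0, 0, 0], "hand": 0}, {"xyz": [0, 0, -20], "dr": [0, 0, 0], "hand": 0}])

```text
t: 33.35
tool_pos: [0.4101, -0.0507, 0.2202]
tool_rot: [[0.982, 0.188, 0.005], [0.188, -0.982, -0.001], [0.004, 0.002, -1.0]]
ft_force: [-0.4, 0.0, -0.5]
width: 0.0001
```

Run:
```python
from h import *
c=cam('wrist'); im=shot('wrist','w7'); h=cv2.cvtColor(im,cv2.COLOR_RGB2HSV)
m=((h[:,:,0]>18)&(h[:,:,0]<30)&(h[:,:,2]>215)&(h[:,:,1]>60)).astype(np.uint8)
n,l,s,ce=cv2.connectedComponentsWithStats(m); i=1+np.argmax(s[1:,4]); print(s[i],ce[i])
k=max(cv2.findContours((l==i).astype(np.uint8),0,1)[0],key=cv2.contourArea); W=np.array([ray(c,p[0],.078)[:2] for p in k],np.float32)
r=cv2.minAreaRect(W*1000); b=cv2.boxPoints(r); print(r,b.round(1).tolist())
print(bot.get_obs()['tool_pos'],bot.get_obs()['ft_force'])
```

```text
[ 455   27   44  204 2366] [477.13567202 125.3808115 ]
((554.1725463867188, 24.230506896972656), (17.122814178466797, 156.41175842285156), 12.757821083068848) [[528.5999755859375, 98.5999984741211], [563.0999755859375, -53.900001525878906], [579.7999877929688, -50.20000076293945], [545.2999877929688, 102.4000015258789]]
[ 0.41056997 -0.05084745  0.2213648 ] [0.39977763 0.04112658 1.76069229]
```

View pics/w7.png

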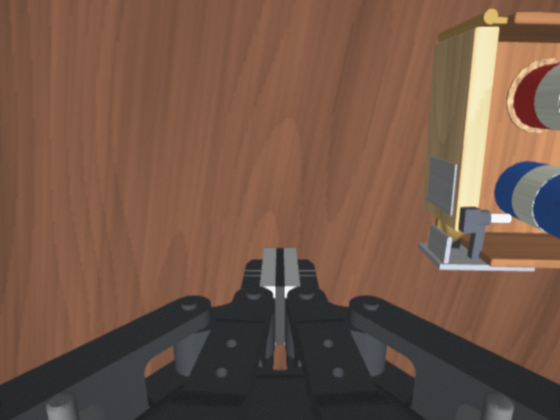

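The wrist view shows the gate at (455–499, 27–231) with yaw 12.8°, against 9.1° for the caddy. That puts its angle near -0.06 rad, shut and holding by itself with the arm clear.

```bash
python3 -c "
from h import *
print(bot.get_obs()['dq'].round(3)); print(bot.hand_in())"
```

```text
[ 0.002  0.021 -0.073 -0.084  0.    -0.002]
the job is handed in; nothing more can be done
None
```

The red tin stands upright on the cork coaster, let go, and the gate is latched shut. I handed the job in after about 33.5 s of the 72 s allowed; it returned no verdict.

- **Tin:** I lowered it until it touched down (about 9 N upward force, at the expected height), eased off and released. The views afterwards showed it upright on the coaster, with the rim visible all round. I did not measure its final position numerically, but the gripper let go about 1.5 mm from the measured coaster centre.
- **Gate:** I pushed it along its arc in fine steps. The push force climbed to about 9–10 N, then dropped to about 3 N as the latch snapped. When I backed away the force went straight to zero and the gate stayed put.
- **Gate angle:** My last camera measurement gave about -0.06 rad, taken with the arm clear of everything. That is at the edge of the stated latch range and good only to about 0.02 rad, but an unlatched gate would have sprung out beyond 0.11.
- **Other things:** The blue tin looked in place in the last picture. I never touched the bowls, glasses or shakers, and did not re-measure any of them.

No check failed or disagreed. I did not push on to the firm stop, because the force drop already showed the snap.

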